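Start the listening test of a donated CD player

ROBOT

A 7-joint arm with a two-finger parallel gripper is mounted at the origin on the work surface. World frame = base frame: x ahead of the robot, y to its left, z up, the work surface at z = 0. Lengths are in m, angles in rad, forces in N, time in s.
With the tool pointing down it reaches from about 0.425 to 0.925 m from the base axis. Payload 6.8 kg.
Tool frame: the origin (TCP) lies on the centre line of the jaws, within the pads' length; the fingertips stand 19 mm ahead of it and the grasp point (between the pads) is the TCP (r.tip_extent is the y of the fingertips in the tool frame, in m); y points along the fingers, z is the direction in which the jaws open and shut, and the axes are right-handed (so a half turn about y gives the same grasp; the last joint's range is limited). The gripper opens to 85 mm and grips with 20 to 120 N. Pads are 22 mm wide; open, the fingers measure 114 mm over their backs; the gripper's body (76 mm by 85 mm) begins 54 mm behind the grasp point. The pads swing forward as they close: fully open they stand 13 mm farther back than shut.
Start: joints at [1.17, 0.477, 0.022, 1.555, -0.011, 1.109, -0.083], TCP at [0.195, -0.646, 0.25] pointing down, gripper open.
Joint ranges: [-2.96, 2.96], [-0.34, 2.1], [-1.41, 1.46], [0.24, 2.44], [-1.37, 4.51], [0.17, 1.92], [-2.96, 2.96]. Speed limits (rad/s): [2.39, 2.39, 3.14, 3.14, 3.14, 3.14, 3.14].

INTERFACE

Orientations are given as a rotation vector (axis times angle).
In Python, from bench import r gives the robot as it stands. The module is installed in compiled form; this text tells all that it offers.
- The arm moves only by the tool jog_arm, never from a script. Its argument "motion" is a list of rows, each a list of 3 entries, a list of its own where there are three numbers: the opening, from 0 (shut) to 1 (fully open), then the shift along the tool's x, y, z in m, then the turn, a rotation vector about the tool's x, y, z in degrees. A call has 1 to 10 rows; each row shifts and turns the commanded pose from where the row before left it, along the tool's axes as they then stand; what a row does not reach is not made up. A row lasts 1/12 s, in which the tool goes at most 41.7 mm and 7.16 degrees, less where a joint would pass 70% of its speed; a pose out of reach is approached as far as the arm can. A call with a gripper value outside its range is refused whole. The fingers move at their own pace and stop on an object; "force" is the grip in N (left out, the last holds). Time passes only in rows, so rows that do not move let the fingers close. It gives the time, the measured TCP pose, the force and the opening at its end, in the units of the state.
- r.get_obs(): the state, without advancing time (a new reading comes with each control period).
- r.grab_frame(name): name is "scene" or "top"; returns a dict with "image" (420x560x3 uint8, red, green, blue), "range_z" (420x560 float32, m along the optical axis (not along the pixel's ray), 0 where there is no reading), "fx", "fy", "cx", "cy" (pixels), "xyz" and "orientation" of the camera in the world. Camera axes: x right, y down, z forward; pixel columns grow to the right and rows downward; lengths in m; the calibration is good to about 2 mm. A picture is of the moment at which its call begins.
- r.hand_in(): hands the job in, once; it reports no verdict.
The state is a dict: "clock": time; "joints": joint angles; "qvel": joint speeds; "tau": joint torques, N m; "tcp_pos": TCP position; "orientation": TCP orientation; "contact_force": force on the tool from outside, world axes, zero at the start; "moment": the same for the moment, N m; "grip_width": finger opening in m.
Only numpy, scipy, OpenCV 4.12 (cv2) and the standard library are available. Lean on these libraries where they do the work, as an engineer would, in place of code of your own. Each camera call takes 0.05 s, during which the arm holds its last target.

TASK

A donated CD player stands on the sorting table with a test disc already in it; start its listening test. Gently push the open disc lid down until it is shut, then switch the player on by pressing the red end of the power rocker fully down, and then press the large green play key all the way down and let it come up again. Do not lift or shove the player, press none of its other keys, and leave the other things on the table where they are.

Things in the scene. Friction and masses are not known exactly. Their poses are not given: they have to be found in the camera images.
- player: silver portable CD player, 300 wide (y) x 214 deep (x) x 122 high, 2-3 kg, loose on rubber feet. Origin: centre of its underside; z up, -x its front with two loudspeakers (to the robot, turned up to 0.4 rad), +y its left. Flat deck 122 up: lid mid and rear; four keys in a row before it, from left: stop, back, green play, next, 10 apart; rocker left; fixed black knob right, 12 high; handle folded behind
- disc_lid (a joint): grey disc lid with a dark round window, 132 deep x 142 wide x 7 thick, hinged at its rear edge, free edge to the front. 0 = shut, flat on the deck against a stop; grows to 1.1 rad as it opens; starts open at 0.6 to 1.05. Stiff hinge: it stays where it is left, about 1 N at the free edge moves it; pushed down from above on its outer face it swings shut
- lid_hinge (a point): centre of the lid's hinge line, on the deck, 90 behind the player's origin
- lid_edge (a point): point on the lid's outer (upper) face, mid-width, 120 from the hinge line and 14 from the free edge; moves with the lid. Shut, it lies 7.5 above the deck; while the lid is open the outer face looks up and to the rear
- power_rocker (a joint): dark grey power rocker, red patch on its far end, 44 long (player's x) x 26 wide, pivoted in the middle, 110 left of the player's centre, pivot line 8 above the deck. 0 = off: red far half tilted up 0.32 rad, near half level. 0.32 = on, at its stop: red half pressed level. The red end takes about 2.5 N to press; it stays where it is left
- rocker_red (a point): point on the face of the rocker's red half, 15 from the pivot line and 7 from the far end; it moves with the rocker: about 13 above the deck when off and 8 above the deck when on
- play_key (a joint): travel of the green play key: 0 = up, 0.0045 = fully down at its stop; its spring takes 1.6 N to start and 3.2 N at the bottom and brings the key back up
- play_top (a point): centre of the top of the large green play key, 36 wide (y) x 24 deep (x), 8 above the deck while the key is up; it moves with the key
- stop_key (a joint): grey stop key with a white square, 24 x 24, 75 left of the play key's centre; travel 0 = up, 0.0045 = fully down; not to be pressed
- back_key (a joint): grey back key, 24 x 24, 41 left of the play key's centre; travel 0 = up, 0.0045 = fully down; not to be pressed
- next_key (a joint): grey next key, 24 x 24, 41 right of the play key's centre; travel 0 = up, 0.0045 = fully down; not to be pressed
- disc_cases: stack of three closed disc cases, 125 x 142 x 30 high, lying beside the player's left end; origin at the centre of its underside; loose, to be left alone
- tape_roll: brown roll of packing tape standing on its flat side, 104 across, 48 high, beside the player's right end; origin at the centre of its underside; loose, to be left alone
- battery: one black and copper battery cell standing upright, 26 across, 50 high, in front of the player; origin at the centre of its underside; loose, to be left alone
- clear_tub: clear plastic tub with oddments in it, 156 across the rim, 135 high; origin at the centre of its underside; loose, to be left alone
- pen_box: open cardboard box full of pens, 100 x 160, 140 high with the pens; origin at the centre of its underside; loose, to be left alone
- spray_bottle: white spray bottle with a blue head, 74 across, 194 high; origin at the centre of its underside; loose, to be left alone
- mug: blue mug, 82 across, 92 high, handle on one side; origin at the centre of its underside; loose, to be left alone

How it is judged:
On the way, in this order (a step that is already met when the one before it is completed fails the run):
1. the disc lid is pushed shut (value of joint disc_lid below 0.05 rad), for 0.2 s.
2. the power rocker is pressed over to on (value of joint power_rocker above 0.25 rad), for 0.1 s.
3. the green play key is pressed down (value of joint play_key above 0.0032 m), for 0.05 s.
4. the play key has come up again (value of joint play_key below 0.001 m), for 0.2 s.
At the end, for the whole second after the job is handed in: the disc lid is shut (within 0.05 rad), the power rocker is on (over 0.25 of its 0.32 rad), the play key and the other keys are up (within 1 mm) and the player stands still, upright, within 25 mm of where it stood (value of joint disc_lid below 0.05 rad and value of joint power_rocker above 0.25 rad and value of joint each of play_key, stop_key, back_key, next_key below 0.001 m and linear speed of player below 0.02 m/s); the robot touches nothing.
It fails at once if the player is shoved more than 25 mm from where it stood, or lifted or tipped (distance of player from where it was at the start of the episode above 0.025 m or height (world z) of player above 0.012 m or angle between player's own z axis and vertical above 0.12 rad).
It fails at once if the player is pushed with more than 40 N (contact force between the arm and player above 40 N).
It fails at once if the stop, back or next key is pressed more than half-way (value of joint any of stop_key, back_key, next_key above 0.0023 m).
It fails at once if a step is taken out of order: the power switched on while the lid is open, or play pressed before the power is on ((value of joint power_rocker above 0.25 rad and value of joint disc_lid above 0.15 rad) or (value of joint play_key above 0.003 m and value of joint power_rocker below 0.2 rad)).
It fails at once if another thing on the table is moved more than 25 mm, lifted or knocked over (distance of any of disc_cases, tape_roll, battery, clear_tub, pen_box, spray_bottle, mug from where it was at the start of the episode above 0.025 m or angle between any of disc_cases, tape_roll, battery, clear_tub, pen_box, spray_bottle, mug's own z axis and vertical above 0.3 rad).
It also fails if it takes over 48 s, if anything falls off the work surface, if the arm or the gripper's body presses on something with over 40 N, if the wrist force passes 120 N, or if a joint passes its speed limit or range.

## Working session

There is one attempt and no reset: what is moved stays moved. The work goes in short steps, Python scripts to look and compute and a tool call to move; the robot and the scene stay as the last step left them, time stands still between calls to the robot, and variables do not carry over. Pictures are saved under pics/ and viewed, and the job is handed in when it is done.

Besides the shell and the picture viewer there is one more tool, called after ">>>" as name(argument=value, ...) on one line, values as JSON. jog_arm: Moves the arm, as the interface text tells. Its arguments: {"type":"object","properties":{"motion":{"type":"array","items":{"type":"array"}},"force":{"type":"number"}},"required":["motion"]}

```bash
mkdir -p pics
cat > h.py <<'E'
import numpy as np, cv2
from scipy.spatial.transform import Rotation as R
from bench import r
def grab(n,tag):
    f=r.grab_frame(n); cv2.imwrite(f'pics/{tag}.png',f['image'][:,:,::-1]); np.savez(f'{tag}.npz',**{k:np.array(v) for k,v in f.items()}); return f
def Rc(f):
    o=np.array(f['orientation']); return R.from_rotvec(o).as_matrix() if o.shape==(3,) else (o if o.shape==(3,3) else R.from_quat(o).as_matrix())
def cloud(f):
    z=f['range_z']; v,u=np.mgrid[:z.shape[0],:z.shape[1]]
    p=np.stack([(u-f['cx'])/f['fx']*z,(v-f['cy'])/f['fy']*z,z],-1)
    return p@Rc(f).T+np.array(f['xyz'])
E
python3 - <<'E'
from h import *
for n in('scene','top'):
    f=grab(n,n+'0'); print(n,f['xyz'],f['orientation'],f['fx'],f['cx'],f['cy'])
print(r.get_obs(), r.tip_extent)
E
```

```text
scene [ 0.99976884 -0.93986414  1.06487723] [-2.23025084 -0.59473933  0.25946662] 535.3073438644045 277.8336686727485 200.64334733641522
top [ 0.39934899 -0.01757375  1.68299379] [-2.20580394  2.17803983 -0.05059273] 527.7574615562496 274.8568846854908 203.8917048470984
{'clock': 0.1, 'joints': array([ 1.16989124,  0.47769718,  0.02235431,  1.55633176, -0.0114947 ,
        1.1092749 , -0.08311429]), 'qvel': array([ 9.16267377e-04, -1.12268180e-03,  5.32734834e-04, -2.57952896e-03,
       -1.54259307e-03,  4.09812427e-05,  3.11635816e-04]), 'tau': array([ 5.72972931e-03, -5.97757137e+01,  1.61424849e+00, -2.81955153e+01,
        1.28686058e-02,  5.04462878e-03,  7.16400699e-07]), 'tcp_pos': array([ 0.19467648, -0.6458115 ,  0.2494455 ]), 'orientation': array([-0.30475688,  2.06587128, -2.06265165]), 'contact_force': array([-0.31972583, -0.73073518, -0.04599509]), 'moment': array([-0.02716211, -0.0236139 ,  0.00579823]), 'grip_width': 0.08563008408305933} 0.019
```

View pics/scene0.png

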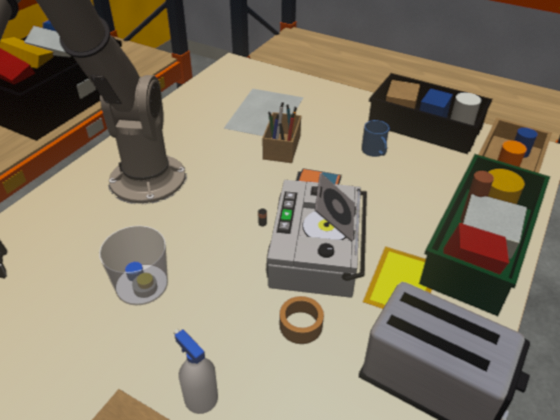

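View pics/top0.png

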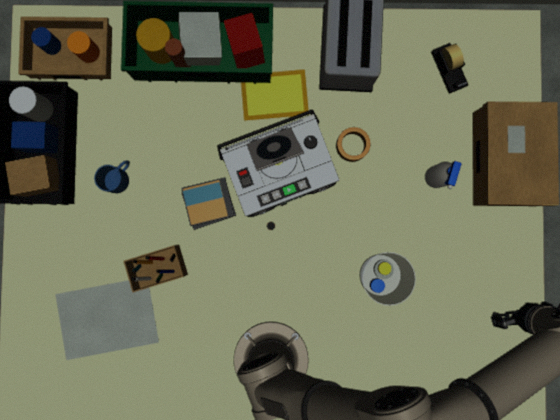

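The scene view shows the player with the lid open at about (325,215) and the rocker side at (315,190). In the top view the player is at (280,165), the green key at (289,190), the red rocker patch at (243,173), the lid at (274,147) and the knob at (310,142).

Run:
```python
from h import *
for n in('scene','top'):
    f=dict(np.load(n+'0.npz')); f={k:(v if v.ndim else float(v)) for k,v in f.items()}
    P=cloud(f); im=f['image']; hsv=cv2.cvtColor(im,cv2.COLOR_RGB2HSV)
    box=(P[...,0]>.4)&(P[...,0]<.85)&(P[...,1]>-.25)&(P[...,1]<.25)&(P[...,2]>.1)
    def rep(name,m):
        nn,l,s,c=cv2.connectedComponentsWithStats((m&box).astype(np.uint8))
        for i in range(1,nn):
            if s[i,4]>8: print(n,name,c[i].round(1),s[i,4],np.median(P[l==i],0).round(4))
    rep('green',(abs(hsv[...,0].astype(int)-62)<15)&(hsv[...,1]>120)&(hsv[...,2]>70))
    rep('red',((hsv[...,0]<8)|(hsv[...,0]>172))&(hsv[...,1]>120)&(hsv[...,2]>60))
    deck=box&(abs(P[...,2]-.122)<.004)
    print('deck z',np.median(P[deck][:,2]),deck.sum())
    # deck outline
    m=(box&(P[...,2]>.112)&(P[...,2]<.14)).astype(np.uint8)
    cs,_=cv2.findContours(m,0,2); c=max(cs,key=cv2.contourArea)[:,0]
    q=P[c[:,1],c[:,0],:2].astype(np.float32)
    (cx,cy),(w,h),a=cv2.minAreaRect(q); print('rect',cx,cy,w,h,a)
    lid=box&(P[...,2]>.15)
    pl=P[lid]; print('lid pts',lid.sum(),pl.min(0),pl.max(0))
    x=cv2.resize(im[100:230,200:360] if n=='top' else im[160:300,240:400],None,fx=5,fy=4.6 if 0 else 5,interpolation=cv2.INTER_CUBIC)
    cv2.imwrite(f'pics/{n}z.png',cv2.resize(x,None,fx=.8,fy=.8)[:,:,::-1])
```

```text
scene green [286.1 214.3] 89 [ 0.5258 -0.0536  0.1294]
deck z 0.12178205051726321 3601
rect 0.5978251099586487 -0.021829143166542053 0.21415427327156067 0.3091348111629486 21.66973114013672
lid pts 1256 [ 0.56848025 -0.08996602  0.15003487] [0.6894689  0.06778    0.22173129]
top green [289.  189.2] 94 [ 0.5248 -0.0488  0.132 ]
top red [242.5 172.4] 36 [0.5726 0.089  0.1364]
deck z 0.12302540685677232 2806
rect 0.5996875762939453 -0.01799735426902771 0.21611274778842926 0.30041179060935974 21.724916458129883
lid pts 1217 [ 0.56933248 -0.0850541   0.1500617 ] [0.69074011 0.07584234 0.22801042]
```

```bash
ls .
```

```text
h.py
pics
scene0.npz
top0.npz
```

```bash
cat >> h.py <<'E'
YAW=np.deg2rad(21.7); C=np.array([.5990,-.0195]); 
RY=np.array([[np.cos(YAW),-np.sin(YAW)],[np.sin(YAW),np.cos(YAW)]])
def loc(p): return (np.asarray(p)[...,:2]-C)@RY
def wor(l): return RY@np.asarray(l)[:2]+C
def ray(f,u,v,z):
    d=Rc(f)@np.array([(u-f['cx'])/f['fx'],(v-f['cy'])/f['fy'],1]); o=np.array(f['xyz']); return o+d*(z-o[2])/d[2]
def load(n):
    f=dict(np.load(n+'.npz')); return {k:(v if v.ndim else float(v)) for k,v in f.items()}
E
python3 - <<'E'
from h import *
f=load('top0'); g=load('scene0')
for n,a in(('green top',ray(f,289,189.2,.130)),('green scene',ray(g,286.1,214.3,.130)),('red top',ray(f,242.5,172.4,.135))): print(n,a.round(4),loc(a).round(4))
for n,q in(('top',f),('scene',g)):
    P=cloud(q); L=loc(P)
    m=(P[...,2]>.155)&(abs(L[...,1])<.05)&(L[...,0]>-.06)&(L[...,0]<.09)
    x=L[m][:,0]; z=P[m][:,2]; A=np.polyfit(x,z,1); print(n,m.sum(),A,'angle',np.arctan(-A[0]),'z at hinge',np.polyval(A,.09), x.min(),x.max(),z.max())
    # all lid points y extents
    m=(P[...,2]>.155)&(L[...,0]>-.08)&(L[...,0]<.1)&(abs(L[...,1])<.12); print('y ext',np.percentile(L[m][:,1],[1,99]))
o=r.get_obs(); M=R.from_rotvec(o['orientation']).as_matrix(); print(M.round(3))
E
```

```text
green top [ 0.5244 -0.0487  0.13  ] [-0.0801  0.0004]
green scene [ 0.5253 -0.0529  0.13  ] [-0.0808 -0.0037]
red top [0.572 0.089 0.135] [0.015  0.1108]
top 810 [-0.89617165  0.22034368] angle 0.7306959596333654 z at hinge 0.13968823214712658 -0.005136993023831815 0.07960334189818347 0.22801042295117457
y ext [-0.06820254  0.07058046]
scene 791 [-0.90308636  0.21497046] angle 0.7345176592920449 z at hinge 0.13369268543271975 -0.007851225055835138 0.06842474711294216 0.22167285713243712
y ext [-0.07352614  0.06707444]
[[-0.957 -0.001  0.289]
 [-0.289  0.001 -0.957]
 [ 0.    -1.    -0.002]]
```

View pics/topz.png

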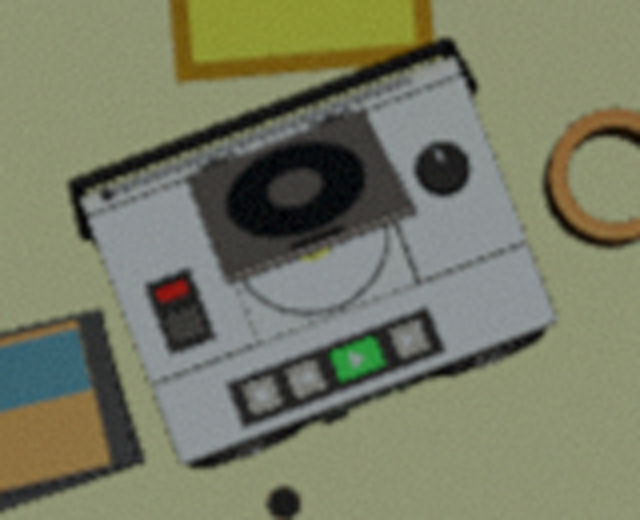

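View pics/scenez.png

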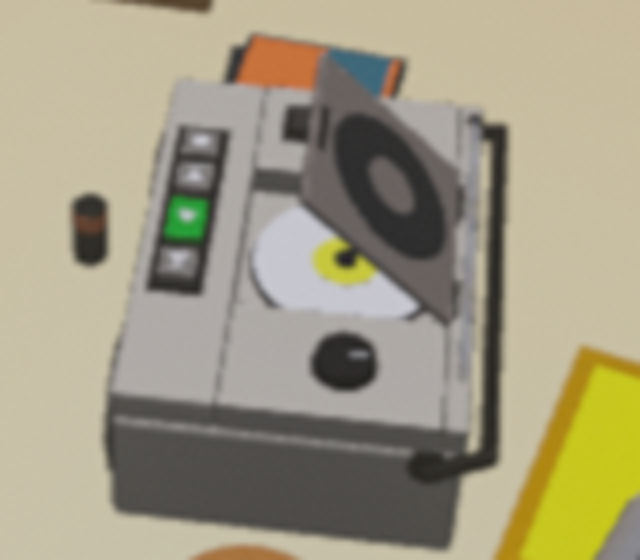

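The lid stands at about 0.73 rad. In the player frame the green key measures (-0.080, -0.002) and the red patch (0.015, 0.110). Both match the stated layout. I'll raise the tool, align it with the player and move over.

>>> jog_arm(motion=[[0,[0,-0.04,0],[0,-4.9,0]],[0,[0,-0.04,0],[0,0,0]],[0,[-0.032,0,-0.0216],[0,0,0]],[0,[-0.032,0,-0.0216],[0,0,0]],[0,[-0.032,0,-0.0216],[0,0,0]],[0,[-0.032,0,-0.0216],[0,0,0]],[0,[-0.032,0,-0.0216],[0,0,0]],[0,[-0.032,0,-0.0216],[0,0,0]],[0,[-0.032,0,-0.0216],[0,0,0]],[0,[-0.032,0,-0.0216],[0,0,0]]], force=30)

```text
clock: 0.93
tcp_pos: [0.3694, -0.3893, 0.3301]
orientation: [-0.386, 2.015, -2.014]
contact_force: [-0.1, -0.5, 0.3]
grip_width: 0.0002
```

>>> jog_arm(motion=[[0,[-0.032,0,-0.0216],[0,0,0]],[0,[-0.032,0,-0.0216],[0,0,0]],[0,[-0.032,0,-0.0216],[0,0,0]],[0,[-0.032,0,-0.0216],[0,0,0]],[0,[-0.032,0,-0.0216],[0,0,0]],[0,[-0.032,0,-0.0216],[0,0,0]],[0,[-0.032,0,-0.0216],[0,0,0]],[0,[-0.032,0,-0.0216],[0,0,0]],[0,[0,0,0],[0,0,0]],[0,[0,0,0],[0,0,0]]])

```text
clock: 1.77
tcp_pos: [0.5438, -0.1332, 0.3298]
orientation: [-0.391, 2.013, -2.01]
contact_force: [0.3, -2.1, -0.7]
grip_width: 0.0002
```

```bash
cat >> h.py <<'E'
def st(tag=''):
    o=r.get_obs(); M=R.from_rotvec(o['orientation']).as_matrix(); p=o['tcp_pos']
    print(tag,'t',round(o['clock'],2),'loc',loc(p).round(4),'tipz',round(p[2]+M[2,1]*.019,4),'F',o['contact_force'].round(2),'w',round(o['grip_width'],4)); print(M.round(3).tolist()); 
    zt=M[:2,2]; print('yaw err deg',np.rad2deg(np.arctan2(zt[1],zt[0]))-(-90+np.rad2deg(YAW)))
E
python3 -c "
from h import *
st()"
```

```text
t 1.77 loc [-0.0934 -0.0852] tipz 0.3108 F [ 0.26 -2.09 -0.71] w 0.0002
[[-0.927, -0.001, 0.374], [-0.374, 0.001, -0.927], [0.0, -1.0, -0.001]]
yaw err deg 0.2857566423785016
```

>>> jog_arm(motion=[[0,[-0.032,0,-0.0213],[0,0,0]],[0,[-0.032,0,-0.0213],[0,0,0]],[0,[-0.032,0,-0.0213],[0,0,0]],[0,[-0.032,0,-0.0213],[0,0,0]],[0,[0,0.02,0],[0,0,0]],[0,[0,0.02,0],[0,0,0]],[0,[0,0,0],[0,0,0]],[0,[0,0,0],[0,0,0]]])

```text
clock: 2.43
tcp_pos: [0.6294, -0.0116, 0.2892]
orientation: [-0.387, 2.017, -2.018]
contact_force: [0.2, -0.2, 0.9]
grip_width: -0.0001
```

```bash
python3 -c "
from h import *
st()
f=grab('scene','scene1')
x=cv2.resize(f['image'][100:300,200:400],(600,600)); cv2.imwrite('pics/s1z.png',x[:,:,::-1])"
```

```text
t 2.43 loc [ 0.0312 -0.004 ] tipz 0.2702 F [ 0.18 -0.21  0.87] w -0.0001
[[-0.93, -0.003, 0.367], [-0.367, -0.001, -0.93], [0.004, -1.0, -0.0]]
yaw err deg -0.15655560826695591
```

View pics/s1z.png

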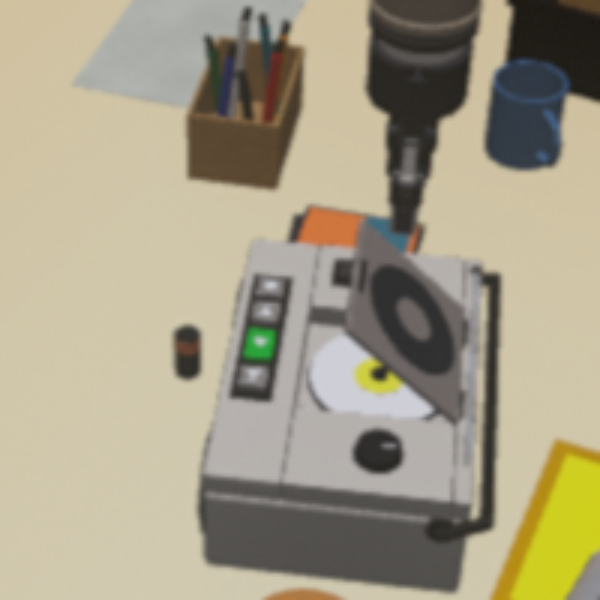

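The closed fingertips hang just behind and above the lid's free edge, at about (405,225) in the zoomed view, and are clear of it. I'll descend to just above the face.

>>> jog_arm(motion=[[0,[0.006,0.015,-0.002],[0,0,0]],[0,[0.006,0.015,-0.002],[0,0,0]],[0,[0,0.015,0],[0,0,0]],[0,[0,0.005,0],[0,0,0]],[0,[0,0,0],[0,0,0]],[0,[0.003,0.006,0],[0,0,0]],[0,[0.004,0.006,0],[0,0,0]],[0,[0.004,0.007,0],[0,0,0]],[0,[0.004,0.007,0],[0,0,0]],[0,[0,0,0],[0,0,0]]])

```text
clock: 3.32
tcp_pos: [0.6022, -0.0165, 0.2127]
orientation: [-0.389, 2.016, -2.016]
contact_force: [-0.4, 0.4, -0.1]
grip_width: -0.0001
```

```bash
python3 -c "
from h import *
st()
f=grab('scene','scene2')
x=cv2.resize(f['image'][100:300,200:400],(600,600)); cv2.imwrite('pics/s2z.png',x[:,:,::-1])"
```

```text
t 3.32 loc [0.0041 0.0016] tipz 0.1937 F [-0.36  0.36 -0.1 ] w -0.0001
[[-0.929, -0.003, 0.369], [-0.369, -0.001, -0.929], [0.003, -1.0, -0.001]]
yaw err deg -0.05011252557525836
```

View pics/s2z.png

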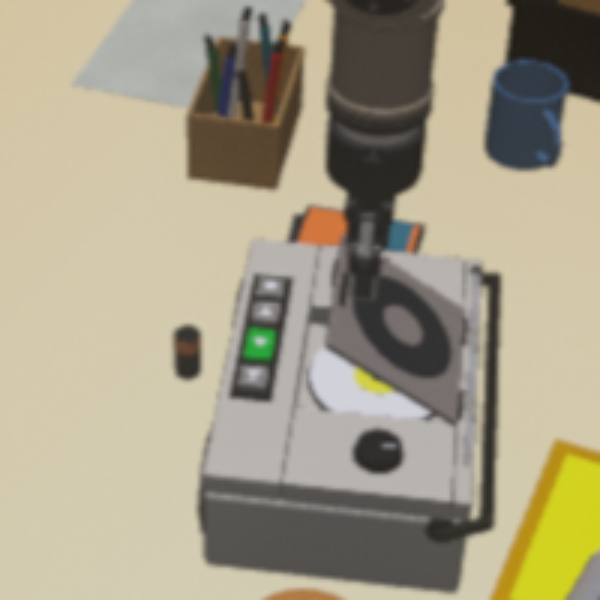

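The lid is following the fingertip, which sits on its face at about (365,295), and the force is small. I'll continue along the arc.

>>> jog_arm(motion=[[0,[0.003,0.007,0],[0,0,0]],[0,[0.004,0.008,0],[0,0,0]],[0,[0.004,0.008,0],[0,0,0]],[0,[0.003,0.008,0],[0,0,0]],[0,[0.003,0.008,0],[0,0,0]],[0,[0.002,0.009,0],[0,0,0]],[0,[0.001,0.005,0],[0,0,0]],[0,[0,0.003,0],[0,0,0]],[0,[0,0,0],[0,0,0]]])

```text
clock: 4.12
tcp_pos: [0.585, -0.0232, 0.1575]
orientation: [-0.387, 2.015, -2.015]
contact_force: [-0.4, 0.6, 1.3]
grip_width: -0.0002
```

>>> jog_arm(motion=[[0,[0,0.002,0],[0,0,0]],[0,[0,0.002,0],[0,0,0]],[0,[0,0.002,0],[0,0,0]],[0,[0,0,0],[0,0,0]],[0,[0,0,0],[0,0,0]]])

```text
clock: 4.53
tcp_pos: [0.5854, -0.0232, 0.1523]
orientation: [-0.386, 2.014, -2.014]
contact_force: [-0.4, -0.9, 0.2]
grip_width: -0.0005
```

```bash
python3 -c "
from h import *
st()"
```

```text
t 4.53 loc [-0.014   0.0016] tipz 0.1333 F [-0.4  -0.86  0.18] w -0.0005
[[-0.929, 0.0, 0.369], [-0.369, 0.0, -0.929], [-0.0, -1.0, 0.0]]
yaw err deg -0.023690753618581084
```

>>> jog_arm(motion=[[0,[0,0.002,0],[0,0,0]],[0,[0,0.001,0],[0,0,0]],[0,[0,0,0],[0,0,0]],[0,[0,0,0],[0,0,0]]])

```text
clock: 4.87
tcp_pos: [0.5853, -0.0232, 0.1492]
orientation: [-0.386, 2.015, -2.015]
contact_force: [0.9, -0.4, -0.7]
grip_width: 0.0003
```

>>> jog_arm(motion=[[0,[0,0.001,0],[0,0,0]],[0,[0,0,0],[0,0,0]],[0,[0,0,0],[0,0,0]]])

```text
clock: 5.12
tcp_pos: [0.5854, -0.0232, 0.1486]
orientation: [-0.385, 2.014, -2.014]
contact_force: [-1.0, -0.5, 2.9]
grip_width: -0.0001
```

>>> jog_arm(motion=[[0,[0,0.001,0],[0,0,0]],[0,[0,0,0],[0,0,0]],[0,[0,0,0],[0,0,0]]])

```text
clock: 5.37
tcp_pos: [0.5855, -0.0232, 0.1484]
orientation: [-0.385, 2.014, -2.015]
contact_force: [-3.7, -0.0, 10.4]
grip_width: 0.0001
```

The force has risen to 10 N with the tip at z≈0.129, the stated shut height. I'll back off, move toward the rocker and check.

>>> jog_arm(motion=[[0,[0,-0.02,0],[0,0,0]],[0,[0,-0.025,0],[0,0,0]],[0,[-0.01,0,-0.036],[0,0,0]],[0,[-0.01,0,-0.036],[0,0,0]],[0,[-0.011,0,-0.036],[0,0,0]],[0,[0,0,0],[0,0,0]],[0,[0,0,0],[0,0,0]]])

```text
clock: 5.95
tcp_pos: [0.5737, 0.092, 0.1924]
orientation: [-0.391, 2.012, -2.01]
contact_force: [0.2, -0.2, -0.6]
grip_width: -0.0001
```

```bash
python3 -c "
from h import *
st()
f=grab('scene','scene3')
x=cv2.resize(f['image'][100:300,200:400],(600,600)); cv2.imwrite('pics/s3z.png',x[:,:,::-1])
P=cloud(f);L=loc(P); m=(abs(L[...,1])<.05)&(L[...,0]>-.035)&(L[...,0]<.07)&(P[...,2]>.1)
print(m.sum(),np.percentile(P[m][:,2],[5,50,95])); 
for n in('green',):
    hsv=cv2.cvtColor(f['image'],cv2.COLOR_RGB2HSV); g=(abs(hsv[...,0].astype(int)-62)<15)&(hsv[...,1]>120)&(hsv[...,2]>70)&(P[...,2]>.1)&(abs(L[...,1])<.1)
    v,u=np.nonzero(g); print(u.mean(),v.mean())
"
```

```text
t 5.95 loc [0.0177 0.1129] tipz 0.1734 F [ 0.18 -0.16 -0.6 ] w -0.0001
[[-0.927, 0.0, 0.375], [-0.375, 0.001, -0.927], [-0.001, -1.0, -0.001]]
yaw err deg 0.30392982389352596
1109 [0.12668063 0.129931   0.13351613]
387.909604519774 226.8870056497175
```

View pics/s3z.png

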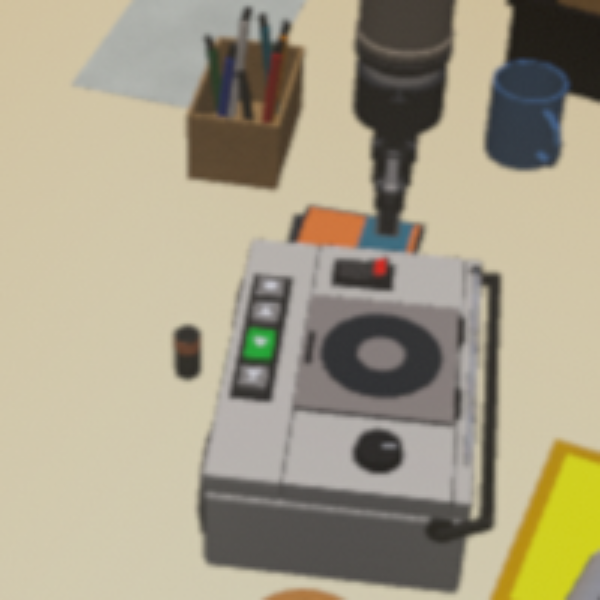

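The lid lies flat at z≈0.130, and the red end of the rocker is still up at about (380,267), just under the tool. Next I press the rocker.

>>> jog_arm(motion=[[0,[0.001,0.015,0.002],[0,0,0]],[0,[0,0.013,0],[0,0,0]],[0,[0,0.005,0],[0,0,0]],[0,[0,0.003,0],[0,0,0]],[0,[0,0.002,0],[0,0,0]],[0,[0,0.002,0],[0,0,0]],[0,[0,0.001,0],[0,0,0]],[0,[0,0,0],[0,0,0]],[0,[0,0,0],[0,0,0]]])

```text
clock: 6.75
tcp_pos: [0.5742, 0.0866, 0.1516]
orientation: [-0.385, 2.014, -2.014]
contact_force: [0.0, 0.2, -0.6]
grip_width: -0.0002
```

>>> jog_arm(motion=[[0,[0,0.001,0],[0,0,0]],[0,[0,0.001,0],[0,0,0]],[0,[0,0,0],[0,0,0]],[0,[0,0,0],[0,0,0]]])

```text
clock: 7.08
tcp_pos: [0.5743, 0.0867, 0.1495]
orientation: [-0.385, 2.014, -2.014]
contact_force: [0.8, -0.4, 1.8]
grip_width: -0.0001
```

>>> jog_arm(motion=[[0,[0,0.001,0],[0,0,0]],[0,[0,0,0],[0,0,0]],[0,[0,0,0],[0,0,0]]])

```text
clock: 7.33
tcp_pos: [0.5744, 0.0867, 0.1491]
orientation: [-0.385, 2.014, -2.014]
contact_force: [-1.9, 0.0, 6.4]
grip_width: 0.0
```

>>> jog_arm(motion=[[0,[0,0.001,0],[0,0,0]],[0,[0,0,0],[0,0,0]],[0,[0,0,0],[0,0,0]]])

```text
clock: 7.58
tcp_pos: [0.5744, 0.0867, 0.1489]
orientation: [-0.384, 2.014, -2.014]
contact_force: [-4.5, -0.9, 13.2]
grip_width: -0.0001
```

The force reached 13 N at the stop. I'll lift, move over the play key and look.

>>> jog_arm(motion=[[0,[0,-0.022,0],[0,0,0]],[0,[0,-0.025,0],[0,0,0]],[0,[0.024,0,0.027],[0,0,0]],[0,[0.024,0,0.027],[0,0,0]],[0,[0.024,0,0.027],[0,0,0]],[0,[0.024,0,0.028],[0,0,0]],[0,[0,0,0],[0,0,0]],[0,[0,0,0],[0,0,0]]])

```text
clock: 8.25
tcp_pos: [0.5241, -0.0532, 0.194]
orientation: [-0.382, 2.017, -2.019]
contact_force: [0.8, 0.5, 0.1]
grip_width: -0.0004
```

```bash
python3 -c "
from h import *
st()
f=grab('scene','scene4')
x=cv2.resize(f['image'][100:300,200:400],(600,600)); cv2.imwrite('pics/s4z.png',x[:,:,::-1])
"
```

```text
t 8.25 loc [-0.0821 -0.0036] tipz 0.175 F [0.81 0.54 0.06] w -0.0004
[[-0.931, -0.001, 0.365], [-0.365, -0.001, -0.931], [0.001, -1.0, 0.001]]
yaw err deg -0.32014556478125655
```

View pics/s4z.png

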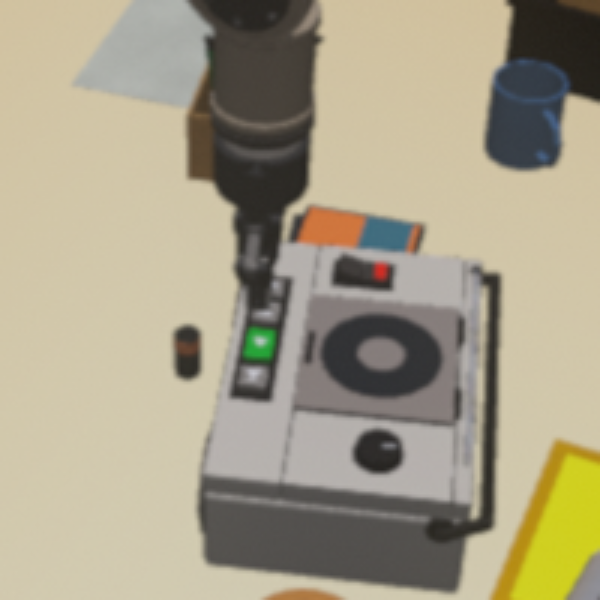

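The rocker's near half now stands up and its red half is level at about (380,270). The lid stays flat, and the green key at (260,343) hasn't moved. Next I press play.

>>> jog_arm(motion=[[0,[0,0.015,-0.002],[0,0,0]],[0,[0,0.015,0],[0,0,0]],[0,[0,0.008,0],[0,0,0]],[0,[0,0.004,0],[0,0,0]],[0,[0,0.002,0],[0,0,0]],[0,[0,0.002,0],[0,0,0]],[0,[0,0.001,0],[0,0,0]],[0,[0,0,0],[0,0,0]],[0,[0,0,0],[0,0,0]]])

```text
clock: 9.05
tcp_pos: [0.5249, -0.0482, 0.1479]
orientation: [-0.385, 2.014, -2.014]
contact_force: [0.1, -0.1, 2.3]
grip_width: 0.0
```

>>> jog_arm(motion=[[0,[0,0.001,0],[0,0,0]],[0,[0,0.001,0],[0,0,0]],[0,[0,0.001,0],[0,0,0]],[0,[0,0,0],[0,0,0]],[0,[0,0,0],[0,0,0]]])

```text
clock: 9.47
tcp_pos: [0.5249, -0.0484, 0.1446]
orientation: [-0.384, 2.014, -2.014]
contact_force: [0.9, 1.6, 3.5]
grip_width: 0.0004
```

>>> jog_arm(motion=[[0,[0,0.001,0],[0,0,0]],[0,[0,0,0],[0,0,0]],[0,[0,0,0],[0,0,0]]])

```text
clock: 9.72
tcp_pos: [0.525, -0.0484, 0.1444]
orientation: [-0.384, 2.014, -2.014]
contact_force: [-2.1, 2.1, 11.4]
grip_width: 0.0001
```

>>> jog_arm(motion=[[0,[0,0.001,0],[0,0,0]],[0,[0,0,0],[0,0,0]],[0,[0,0,0],[0,0,0]]])

```text
clock: 9.97
tcp_pos: [0.525, -0.0483, 0.1443]
orientation: [-0.384, 2.013, -2.015]
contact_force: [-4.5, 1.5, 20.4]
grip_width: -0.0001
```

The key is on its stop, with 20 N at tip z≈0.125. I'll lift off, then swing sideways toward the robot so the cameras can see the player.

>>> jog_arm(motion=[[0,[0,-0.01,0],[0,0,0]],[0,[0,-0.03,0],[0,0,0]],[0,[0,-0.04,0],[0,0,0]],[0,[0,-0.04,0],[0,0,0]],[0,[0,-0.02,0.03],[0,0,0]],[0,[0,0,0.04],[0,0,0]],[0,[0,0,0.04],[0,0,0]],[0,[0,0,0.04],[0,0,0]],[0,[0,0,0.04],[0,0,0]],[0,[0,0,0.04],[0,0,0]]])

```text
clock: 10.8
tcp_pos: [0.6088, -0.2647, 0.2818]
orientation: [-0.387, 2.015, -2.016]
contact_force: [-0.1, 0.9, 0.8]
grip_width: -0.0
```

>>> jog_arm(motion=[[0,[0,0,0.04],[0,0,0]],[0,[0,0,0.04],[0,0,0]],[0,[0,0,0],[0,0,0]],[0,[0,0,0],[0,0,0]]])

```text
clock: 11.13
tcp_pos: [0.6375, -0.3403, 0.2802]
orientation: [-0.385, 2.019, -2.018]
contact_force: [-0.0, 0.8, -0.7]
grip_width: 0.0001
```

```bash
python3 -c "
from h import *
st()
for n in('scene','top'):
    f=grab(n,n+'5'); q=load(n+'0'); P=cloud(f); L=loc(P)
    def med(a,b,c,d):
        m=(L[...,0]>a)&(L[...,0]<b)&(L[...,1]>c)&(L[...,1]<d)&(P[...,2]>.1)&(P[...,2]<.16); return m.sum(),np.median(P[m][:,2]).round(4)
    print(n,'lid front',med(-.035,-.02,-.05,.05),'play',med(-.088,-.074,-.012,.010),'stop',med(-.088,-.074,.068,.08),'back',med(-.088,-.074,.034,.046),'next',med(-.088,-.074,-.048,-.036),'red',med(.008,.02,.103,.115),'near',med(-.02,-.008,.103,.115))
    for t,g in(('before',q),('after',f)):
        hsv=cv2.cvtColor(g['image'],cv2.COLOR_RGB2HSV); PP=cloud(g); LL=loc(PP)
        m=(abs(hsv[...,0].astype(int)-62)<15)&(hsv[...,1]>120)&(hsv[...,2]>70)&(PP[...,2]>.1)&(abs(LL[...,1])<.05)&(abs(LL[...,0])<.12)
        v,u=np.nonzero(m); print(t,'green px',u.mean(),v.mean())
x=cv2.resize(load('top5')['image'][80:250,160:400],(800,567)); cv2.imwrite('pics/t5z.png',x[:,:,::-1])
"
```

```text
t 11.13 loc [-0.0828 -0.3123] tipz 0.2612 F [-0.02  0.83 -0.68] w 0.0001
[[-0.931, -0.003, 0.365], [-0.365, -0.0, -0.931], [0.003, -1.0, -0.001]]
yaw err deg -0.3136526864292364
scene lid front (np.int64(153), np.float64(0.1296)) play (np.int64(15), np.float64(0.1305)) stop (np.int64(11), np.float64(0.1298)) back (np.int64(12), np.float64(0.129)) next (np.int64(4), np.float64(0.1294)) red (np.int64(12), np.float64(0.1288)) near (np.int64(13), np.float64(0.134))
before green px 286.13483146067415 214.3370786516854
after green px 289.0 214.35416666666666
top lid front (np.int64(174), np.float64(0.1322)) play (np.int64(35), np.float64(0.1326)) stop (np.int64(21), np.float64(0.1314)) back (np.int64(20), np.float64(0.1323)) next (np.int64(20), np.float64(0.1324)) red (np.int64(17), np.float64(0.1313)) near (np.int64(15), np.float64(0.1378))
before green px 289.0425531914894 189.1595744680851
after green px 288.9387755102041 189.24489795918367
```

View pics/t5z.png

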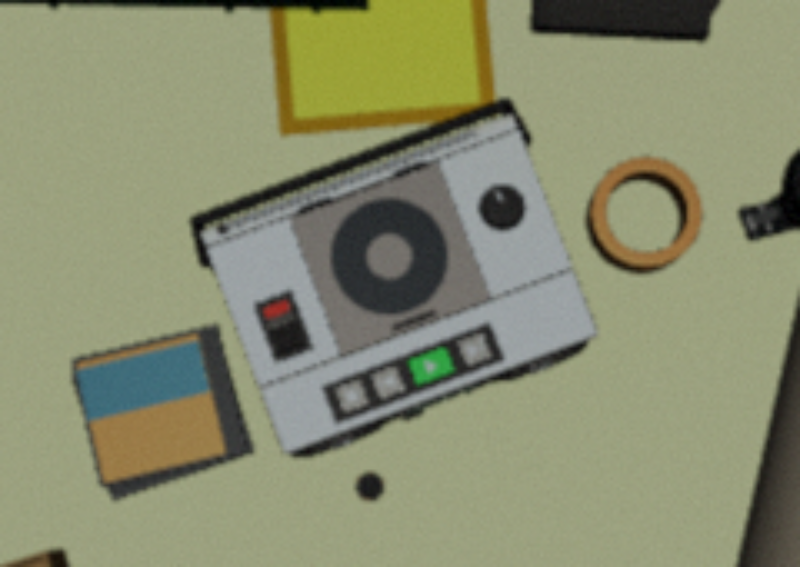

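View pics/scene5.png

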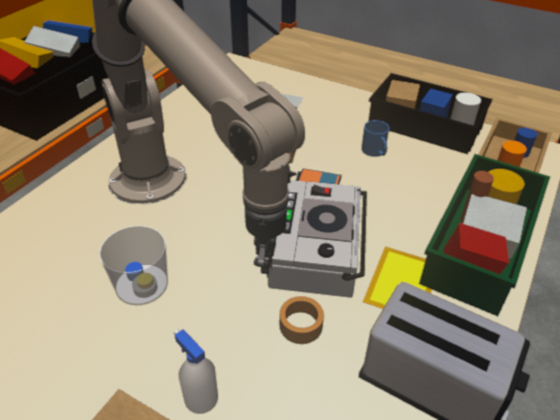

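The top view shows the lid flat at (390,255), the red half of the rocker level with its near half up at (285,325), and all the keys up. The player and its neighbours are where they were. In the scene view the arm hides part of the key row, and the gripper is clear of everything.

```bash
python3 -c "
from h import *
r.hand_in(); st()"
```

```text
the job is handed in; nothing more can be done
the job is handed in; nothing more can be done
```

The listening test is started and the job is handed in; the arm finished at about 11 s of the 48 s allowed. I pushed the lid shut along its arc (about 10 N at the stop), then pressed the red end of the rocker to its stop (about 13 N). Last I pressed play to its stop (about 20 N) and let it come up.

**Last checks (before hand-in):**
- **Lid:** flat, with its front part at about 0.130 m in the scene view and 0.132 m in the top view, against an expected 0.1295 m.
- **Rocker:** red half level and near half raised.
- **Keys:** all four at about the height they have when up. The depth readings scatter by 1–3 mm and the top view reads about 2–3 mm higher than the scene view, so this agrees with "up" but does not prove it to 1 mm.
- **Player:** the green key moved about 0.1 pixel in the top view. In the scene view its centre shifted 3 pixels, because the parked arm hid part of it.
- **Other things:** those in view looked unmoved by eye; I did not measure them. The pen box was hidden behind the arm in the last scene view and mostly outside the top view I looked at.
- **Gripper:** clear of everything, with the fingertips 0.26 m above the table.

My status print after the hand-in call returned only "the job is handed in; nothing more can be done", so I have no reading from after hand-in.

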